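# Load the rinse hoist with tube baskets

## Robot

A 6-joint arm with a two-finger parallel gripper is mounted at the origin on the work surface. World frame = base frame: x ahead of the robot, y to its left, z up, the work surface at z = 0. Lengths are in m, angles in rad, forces in N, time in s.
With the tool pointing down it reaches from about 0.35 to 0.975 m from the base axis. Payload 17.4 kg.
Tool frame: the origin (TCP) lies where the fingers leave the gripper's body, on its centre line; the fingertips stand 73 mm ahead of it and the grasp point (between the pads) lies 54 mm ahead of it; z points along the fingers, y is the line along which they close (so a half turn about z gives the same grasp; the last joint's range is limited). The gripper opens to 85 mm and grips with 20 to 120 N. Pads are 22 mm wide; open, the fingers measure 114 mm over their backs; the gripper's body (76 mm by 85 mm) begins 54 mm behind the grasp point. The pads swing forward as they close: fully open they stand 13 mm farther back than shut.
Start: joints at [-0.038, 0.116, 1.442, -0, 1.584, -0.038], TCP at [0.675, -0, 0.304] pointing down, gripper open.
Joint ranges: [-2.83, 2.83], [-0.83, 2.19], [0.07, 2.5], [-1.14, 4.28], [0.01, 3], [-2.97, 2.97]. Speed limits (rad/s): [1.89, 1.89, 2.22, 3.14, 3.14, 3.14].

## Interface

Orientations are given as a 3x3 rotation matrix whose columns are the frame's x, y, z axes.
In Python, from plant import sensors, imaging, hand_in gives the robot as it stands. The module is installed in compiled form; this text tells all that it offers.
- The arm moves only by the shell command python3 -m handwheel 'ROWS' [FORCE]. ROWS is JSON, a list of rows, each a list of 7 numbers: the shift along the tool's x, y, z scaled (see below), then the turn, a rotation vector about the tool's x, y, z scaled (see below), then the finger opening in mm, from 0 to 85.4. In form: [[x, y, z, wx, wy, wz, hand], ...]. A call has 1 to 20 rows; each row is the pose to reach, as a shift and turn from the pose commanded when the call began, along the tool's axes at that moment, turning the shorter way round; what a row does not reach only later rows make up. The controller multiplies each number of a shift by 750 mm and each number of a turn by pi rad. A row lasts 1/8 s, in which the tool goes at most 62.5 mm and 10.7 degrees, less where a joint would pass 70% of its speed; a pose out of reach is approached as far as the arm can. A call with a number of a shift or a turn outside -1 to 1 is refused whole. A call with a gripper value outside its range is refused whole. The fingers move at their own pace and stop on an object; FORCE is the grip in N (left out, the last holds). Time passes only in rows, so rows that repeat a pose let the fingers close. It gives the time, the measured TCP pose, the force, the opening and the grip force at its end, in the units of the state.
- sensors.sense(): the state, without advancing time (a new reading comes with each control period).
- imaging.get_image(name): name is "scene" or "side" or "wrist"; returns (picture, depth): 480x640x3 uint8, red, green, blue; 480x640 float32, m along the optical axis (not along the pixel's ray), 0 where there is no reading.
- imaging.get_calibration(name): a dict with "vertical_fov" (degrees; the focal length in pixels is half the picture's height over the tangent of half this angle, whatever the lens; pixels are square), "cx", "cy" (the principal point, pixels), "eye" and "attitude" of the camera in the world; the wrist camera has in their place "T_tool_cam" (4x4, takes a point from camera to tool coordinates, whose origin is the TCP and whose axes are the flange's). Camera axes: x right, y down, z forward; pixel columns grow to the right and rows downward; lengths in m; the calibration is good to about 2 mm. A picture is of the moment at which its call begins: read the wrist's pose just before it. get_calibration takes no time and is no camera call.
- hand_in(): hands the job in; it is judged then, once.
The state is a dict: "clock": time; "joint_positions": joint angles; "joint_vel": joint speeds; "effort": joint torques, N m; "ee_pos": TCP position; "ee_rot": TCP orientation; "ft_force": force on the tool from outside, world axes, zero at the start; "ft_torque": the same for the moment, N m; "finger_gap": finger opening in m; "gripper_force": force on a finger pad.
Only numpy, scipy, OpenCV 4.12 (cv2) and the standard library are available. Lean on these libraries where they do the work, as an engineer would, in place of code of your own. Each camera call takes 0.05 s, during which the arm holds its last target. There are 200 camera calls.

## Task

Turn the handwheel to wind the hook beam of the rinse hoist right up to its top stop, then hang every tube basket by its handle on the hooks, each basket on a twin hook of its own. Then wind the beam down until its pointer is level with the raised mark on the scale plate, so that the baskets hang still inside the tub; leave the rest of the bench as it is.

Things in the scene. Friction and masses are not known exactly. Their poses are not given: they have to be found in the camera images.
- hoist: fixed hoist: open yellow tub 150 x 400 x 80 mm high (5 mm walls); steel posts 18 mm thick, 290 mm high, 90 mm behind the tub's long centre line at y +-215 mm, carrying a movable hook beam parallel to the tub; grey gearbox 90 x 90 x 75 mm with the handwheel at the left. Origin: underside centre of the tub, on the bench; x away from the robot (hook tips point to -x), y along tub and beam, z up
- handwheel (a joint): angle of the handwheel about its vertical axis, rad; grows anticlockwise seen from above, which raises the beam, 13 mm per rad. 0 = bottom stop, 5.5 = top stop; at 0.8 the pointer is level with the raised mark. Stays where it is left; takes about 0.3 N m (5 N at the rim) to turn
- hub (a point): centre of the handwheel at rim height, 115 mm above the bench (40 mm above the gearbox); hoist x -70, y +330 mm. Round steel rim 14 mm thick, centre-line radius 70 mm; hub radius 15 mm; three spokes 10 mm thick, 120 degrees apart, in the rim's plane. The rim can be pinched from above between spokes
- spoke (a point): point on the rim's centre line at the outer end of one of the three spokes; goes round with the wheel, and lies in the hoist's +x direction from the hub when the joint reads 0
- hook0 (a point): rightmost twin hook: the point where the middle of a hung handle bar lies, midway between its two prongs (8 mm thick, centred 27 mm to either side: a finger passes between them). Twin hooks stand 125 mm apart on the beam and move with it; the beam is 16 mm square and centred 90 mm behind this point (hoist +x)
- hook1 (a point): middle twin hook: the point where the middle of a hung handle bar lies, midway between its two prongs (8 mm thick, centred 27 mm to either side: a finger passes between them). The prongs rise to 15 mm above this point 36 mm behind it (hoist +x), dip to the seat, then turn up: free tips 28 mm to the robot's side (hoist -x), tops 23 mm above this point
- hook2 (a point): leftmost twin hook: the point where the middle of a hung handle bar lies, midway between its two prongs (8 mm thick, centred 27 mm to either side: a finger passes between them). A handle goes in from the free (robot's) side, over the tips, then down into the seat. With the beam right up this point is 244 mm above the bench
- pointer (a point): end of the black pointer at the beam's right end; moves up and down with the beam, 3 mm above the hook seat points
- lower_mark (a point): the raised dark mark on the white scale plate beside the right-hand post, fixed; with the pointer level here, the seat points are 183 mm above the bench and baskets hang 48 mm above it, inside the tub
- basket0: loose tube basket (may be absent): orange, 60 x 100 x 45 mm high, with blue-capped tubes up to 73 mm and a stiff fixed upright grey arch handle in its long middle plane: legs 47 mm either side of the centre, straight level top bar 10 mm square along y. 0.12 to 0.26 kg. Origin: centre of the underside; z up, y along the long side; either way round is the same
- handle0 (a point): middle of the top bar of the handle of basket0, on the bar's centre line, 135 mm above the basket's underside
- basket1: loose tube basket (may be absent): orange, 60 x 100 x 45 mm high, with blue-capped tubes up to 73 mm and a stiff fixed upright grey arch handle in its long middle plane: legs 47 mm either side of the centre, straight level top bar 10 mm square along y. 0.12 to 0.26 kg. Origin: centre of the underside; z up, y along the long side; either way round is the same
- handle1 (a point): middle of the top bar of the handle of basket1, on the bar's centre line, 135 mm above the basket's underside
- basket2: loose tube basket (may be absent): orange, 60 x 100 x 45 mm high, with blue-capped tubes up to 73 mm and a stiff fixed upright grey arch handle in its long middle plane: legs 47 mm either side of the centre, straight level top bar 10 mm square along y. 0.12 to 0.26 kg. Origin: centre of the underside; z up, y along the long side; either way round is the same
- handle2 (a point): middle of the top bar of the handle of basket2, on the bar's centre line, 135 mm above the basket's underside
- tube_rack: orange rack 80 x 180 mm with capped tubes 118 mm high, loose; bystander. Origin: centre of its underside
- wash_bottle: white bottle with a blue cap, 66 mm wide, 150 mm high, loose; bystander. Origin: centre of its underside
- beaker: clear cup 90 mm wide, 110 mm high, loose; bystander. Origin: centre of its underside

How it is judged:
By the outcome, as a careful person would: the job done as asked, in the order asked, and still so for the second after the job is handed in, with the robot touching nothing.
Of basket0, basket1, basket2 only 2 to 3 are there at a start; the rules pass over those that are not, and their reading is None.
At some moment in a run one of basket0, basket1, basket2 may be knocked a few centimetres aside while the robot is not near it.
Once in a run the grip may slacken for a moment while it holds something.
It also fails if it takes over 210 s, if anything falls off the work surface, if the arm or the gripper's body presses on something with over 40 N, if the wrist force passes 120 N, or if a joint passes its speed limit or range.

## Working session

There is one attempt and no reset: what is moved stays moved. The work goes in short steps, Python scripts to look and compute and a shell command to move; the robot and the scene stay as the last step left them, time stands still between calls to the robot, and variables do not carry over. Pictures are saved under pics/ and viewed, at most 14 in all, crops included, and the job is handed in when it is done.

```bash
mkdir -p pics; cat > h.py <<'E'
import numpy as np, cv2
from plant import sensors, imaging
def grab(name):
    s=sensors.sense(); im,d=imaging.get_image(name); c=imaging.get_calibration(name)
    if name=='wrist':
        T=np.eye(4);T[:3,:3]=s['ee_rot'];T[:3,3]=s['ee_pos'];M=T@np.array(c['T_tool_cam'])
    else:
        M=np.eye(4);M[:3,:3]=np.array(c['attitude']);M[:3,3]=c['eye']
    f=240/np.tan(np.radians(c['vertical_fov'])/2)
    v,u=np.mgrid[:480,:640]
    P=np.stack([(u-c['cx'])/f*d,(v-c['cy'])/f*d,d],-1)@M[:3,:3].T+M[:3,3]
    P[d<=0]=np.nan
    return im,d,P
def save(n,im): cv2.imwrite('pics/'+n+'.png',im[:,:,::-1])
E
python3 - <<'E'
from h import *
print(sensors.sense())
for n in ['scene','side']:
    im,d,P=grab(n); save(n,im); np.savez('/tmp/'+n,im=im,P=P)
    print(imaging.get_calibration(n))
print(imaging.get_calibration('wrist'))
E
```

```text
{'clock': 0.0, 'joint_positions': array([-3.78399559e-02,  1.16494501e-01,  1.44226830e+00, -2.21322713e-05,
        1.58395274e+00, -3.77628780e-02]), 'joint_vel': array([-1.32891623e-03,  1.20947693e-03, -8.77450705e-04,  2.83225052e-04,
        6.42368053e-05,  9.27450163e-04]), 'effort': array([-3.01628024e-03, -7.32023120e+01, -6.32483125e+01, -3.67824050e-04,
        6.55109907e-03, -4.52531231e-05]), 'ee_pos': array([ 6.74904018e-01, -3.70752341e-05,  3.03154485e-01]), 'ee_rot': array([[ 7.73680595e-05,  9.99999367e-01, -1.12291802e-03],
       [ 9.99999997e-01, -7.73452398e-05,  2.03652515e-05],
       [ 2.02783862e-05, -1.12291960e-03, -9.99999369e-01]]), 'ft_force': array([-0.0707839 , -0.44651976, -0.01596865]), 'ft_torque': array([-0.03308133, -0.0378157 , -0.02101876]), 'gripper_force': 0.0, 'finger_gap': 0.08567632422902675}
{'vertical_fov': 45.81562592576235, 'cx': 313.25962128385635, 'cy': 234.15617517353914, 'eye': array([1.09193846, 0.64566075, 1.3794784 ]), 'attitude': array([[-0.79974995,  0.50105308, -0.33067479],
       [ 0.60032486,  0.66457051, -0.44492257],
       [-0.00317311, -0.5543391 , -0.83228486]])}
{'vertical_fov': 51.9993962387452, 'cx': 313.9053342090833, 'cy': 239.05311836528497, 'eye': array([ 0.16018557, -0.75655982,  1.06379661]), 'attitude': array([[ 0.86370325, -0.36209055,  0.35058112],
       [-0.50396097, -0.62919518,  0.59172355],
       [ 0.00632645, -0.68775276, -0.72591743]])}
{'vertical_fov': 61.157841330951165, 'cx': 318.196991076349, 'cy': 242.91393142244692, 'T_tool_cam': array([[ 4.06905872e-04, -9.61500558e-01, -2.74802679e-01,
         7.06213387e-02],
       [ 9.99999913e-01,  3.66057184e-04,  1.99931275e-04,
         1.64686599e-04],
       [-9.16405378e-05, -2.74802736e-01,  9.61500623e-01,
        -7.01386720e-02],
       [ 0.00000000e+00,  0.00000000e+00,  0.00000000e+00,
         1.00000000e+00]])}
```

View pics/scene.png

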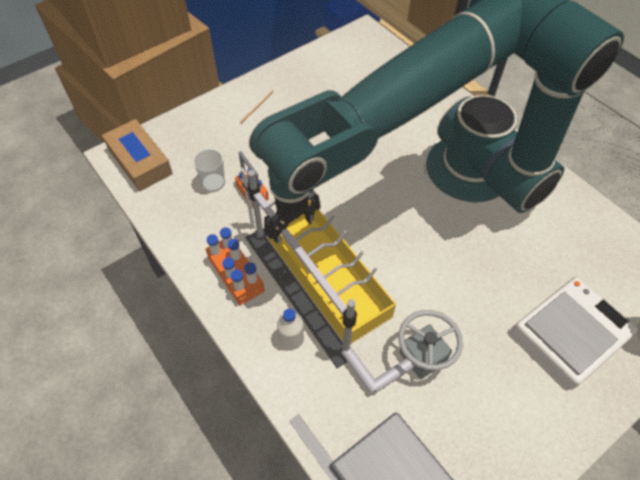

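View pics/side.png

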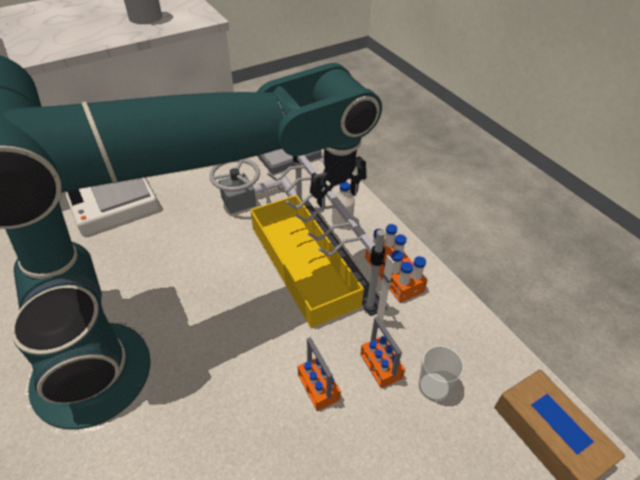

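The scene view shows the hoist with its tub around (330,280) and the wheel at (430,340). The rack is at (235,270). In the side view there are two baskets, at (318,383) and (382,360), with the beaker at (440,375). Next I'll measure these.

```bash
python3 - <<'E'
from h import *
for n in ['scene','side']:
    z=np.load('/tmp/'+n+'.npz'); im,P=z['im'],z['P']
    hsv=cv2.cvtColor(im,cv2.COLOR_RGB2HSV); h,s,v=[hsv[...,i].astype(int) for i in range(3)]
    Z=P[...,2]
    yel=(h>20)&(h<32)&(s>150)&(Z>0.07)&(Z<0.09)
    if yel.sum()>20: print(n,'tub',cv2.minAreaRect(P[yel][:,:2].astype(np.float32)*1000), yel.sum())
    org=(h<13)&(s>170)&(Z>0.01)&(Z<0.12)&(v>90)
    k,l,st,c=cv2.connectedComponentsWithStats(org.astype(np.uint8))
    for i in range(1,k):
        if st[i,4]>60: 
            q=P[l==i]; print(n,'orange',c[i].round(),st[i,4],q.min(0).round(3),q.max(0).round(3), cv2.minAreaRect(q[:,:2].astype(np.float32)*1000))
    sub={'scene':(slice(300,380),slice(390,470)),'side':(slice(150,200),slice(205,265))}[n]
    q=P[sub].reshape(-1,3); q=q[(q[:,2]>0.105)&(q[:,2]<0.13)]
    # circle fit
    print(n,'wheel bbox',np.percentile(q,[1,99],axis=0).round(3))
    from scipy.optimize import least_squares
    c0=np.median(q[:,:2],0)
    q=q[np.linalg.norm(q[:,:2]-c0,axis=1)>0.04]
    r=least_squares(lambda p:np.hypot(*(q[:,:2]-p[:2]).T)-0.07,c0,loss='soft_l1',f_scale=0.004); print('hub',r.x,r.cost,len(q), np.median(q[:,2]))
    hi=(Z>0.17)&(Z<0.32)
    if n=='scene':
        g=P[200:330,230:380].reshape(-1,3); 
    else: g=P[150:290,270:400].reshape(-1,3)
    for a in np.arange(.12,.32,.02):
        w=g[(g[:,2]>a)&(g[:,2]<a+.02)]
        if len(w)>5: print(round(a,2),len(w),np.percentile(w,[2,98],axis=0)[:,:2].round(3).tolist())
z=np.load('/tmp/scene.npz'); cv2.imwrite('pics/s2.png',cv2.resize(z['im'][150:390,220:480,::-1],(780,720))[:600])
E
```

```text
scene tub ((597.9338989257812, 45.705780029296875), (401.0677490234375, 150.20947265625), 86.0414047241211) 577
scene orange [219. 259.] 211 [ 0.784 -0.189  0.027] [ 0.838 -0.102  0.063] ((810.767578125, -144.965576171875), (87.7651596069336, 51.285491943359375), 87.92403411865234)
scene orange [240. 263.] 64 [ 0.763 -0.127  0.042] [ 0.794 -0.093  0.061] ((776.6473999023438, -110.95021057128906), (38.750152587890625, 22.298215866088867), 26.92423439025879)
scene orange [244. 289.] 289 [ 0.768 -0.104  0.019] [ 0.844 -0.021  0.061] ((803.6314086914062, -60.53023147583008), (82.09996795654297, 75.30186462402344), 86.34181213378906)
scene wheel bbox [[0.476 0.306 0.11 ]
 [0.622 0.452 0.129]]
hub [0.54994043 0.37858648] 0.013609798758820159 1173 0.1196372922762774
0.12 133 [[0.668, -0.216], [0.831, 0.15]]
0.14 162 [[0.669, -0.176], [0.8, 0.15]]
0.16 39 [[0.67, -0.176], [0.709, 0.261]]
0.18 32 [[0.593, -0.173], [0.715, 0.268]]
0.2 755 [[0.582, -0.125], [0.714, 0.267]]
0.22 1098 [[0.573, -0.126], [0.712, 0.265]]
0.24 83 [[0.623, -0.007], [0.729, 0.261]]
0.26 93 [[0.619, -0.004], [0.73, 0.26
[... 925 characters left out ...]
9 [ 0.449 -0.355  0.014] [ 0.47 -0.33  0.05] ((463.9868469238281, -344.4149169921875), (29.86823081970215, 16.96152114868164), 59.50420379638672)
side wheel bbox [[0.471 0.296 0.108]
 [0.616 0.435 0.128]]
hub [0.54403107 0.36808295] 0.006109144623506173 526 0.1185986687282643
0.12 135 [[0.661, -0.218], [0.808, 0.248]]
0.14 168 [[0.662, -0.234], [0.796, 0.247]]
0.16 86 [[0.661, -0.239], [0.701, 0.245]]
0.18 132 [[0.599, -0.242], [0.697, 0.244]]
0.2 901 [[0.573, -0.232], [0.69, 0.237]]
0.22 1015 [[0.561, -0.229], [0.698, 0.209]]
0.24 149 [[0.616, -0.239], [0.723, 0.007]]
0.26 152 [[0.616, -0.19], [0.726, 0.007]]
0.28 243 [[0.599, -0.189], [0.741, 0.008]]
0.3 299 [[0.599, -0.02], [0.741, 0.01]]
```

View pics/s2.png

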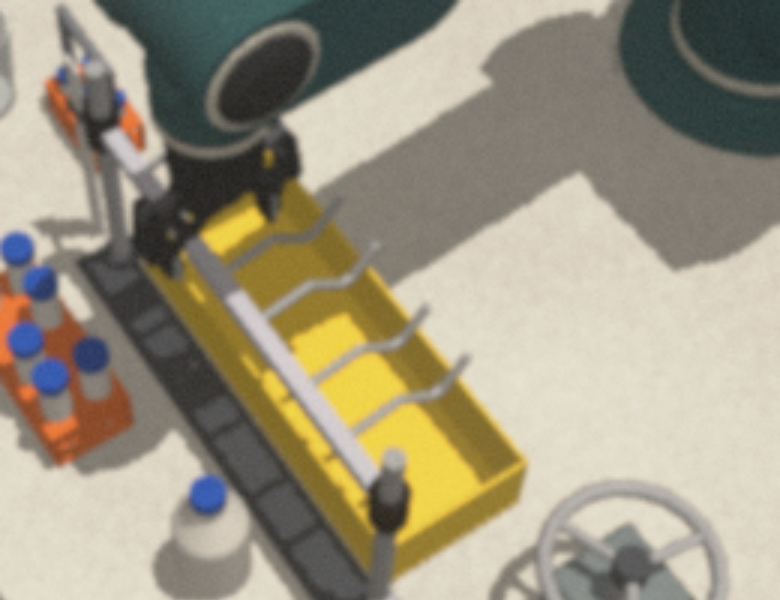

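```bash
python3 -m handwheel '[[0,0,-0.08,0,0,0,85],[0,0,-0.12,0,0,0,50],[0.08,-0.03,-0.12,0,0,0,0],[0.16,-0.06,-0.12,0,0,0,0],[0.24,-0.09,-0.12,0,0,0,0],[0.32,-0.12,-0.12,0,0,0,0],[0.4,-0.14,-0.12,0,0,0,0],[0.45,-0.16,-0.12,0,0,0,0],[0.5,-0.17,-0.12,0,0,0,0],[0.5,-0.17,-0.12,0,0,0,0],[0.5,-0.17,-0.12,0,0,0,0],[0.5,-0.17,-0.12,0,0,0,0]]'
python3 - <<'E'
from h import *
from scipy.optimize import least_squares
for n in ['wrist','scene','side']:
    im,d,P=grab(n); save(n+'b',im); np.savez('/tmp/'+n,im=im,P=P)
    Z=P[...,2]
    q=P[(np.abs(Z-.117)<.012)&(np.hypot(P[...,0]-.547,P[...,1]-.374)<.1)]
    if n!='side':
        q2=q[np.hypot(q[:,0]-.547,q[:,1]-.374)>.05]
        r=least_squares(lambda p:np.hypot(*(q2[:,:2]-p[:2]).T)-0.07,[.547,.374],loss='soft_l1',f_scale=0.003); print(n,'hub',r.x,len(q2))
        e=q[:,:2]-r.x; rr=np.hypot(*e.T); m=(rr>.025)&(rr<.055); a=np.arctan2(e[m,1],e[m,0])
        hh=np.histogram(np.degrees(a)%120,bins=24,range=(0,120))[0]; print(hh)
        print('spoke mod120', np.degrees(np.angle(np.exp(3j*a).mean()))/3)
w=np.hstack([cv2.resize(cv2.imread('pics/%sb.png'%n),(400,300)) for n in ['wrist','scene']]); cv2.imwrite('pics/c1.png',w)
E
```

```text
clock: 1.6
ee_pos: [0.5478, 0.3741, 0.3939]
ee_rot: [[0.001, 1.0, 0.0], [1.0, -0.001, -0.0], [-0.0, 0.0, -1.0]]
ft_force: [0.5, 0.2, -0.2]
finger_gap: -0.0003
gripper_force: 0.0
wrist hub [0.54859728 0.37700762] 8607
[  0   0   0   0   0   0   0  45 350 427 322  38   0   0   0   0   0   0
   0   0   0   0   0   0]
spoke mod120 47.302292380304635
scene hub [0.54986968 0.3783782 ] 1121
[ 0  0  0  0  0  0  1  7 38 68 36  5  0  0  0  0  0  0  0  0  0  0  0  0]
spoke mod120 47.21309749098756
```

View pics/c1.png

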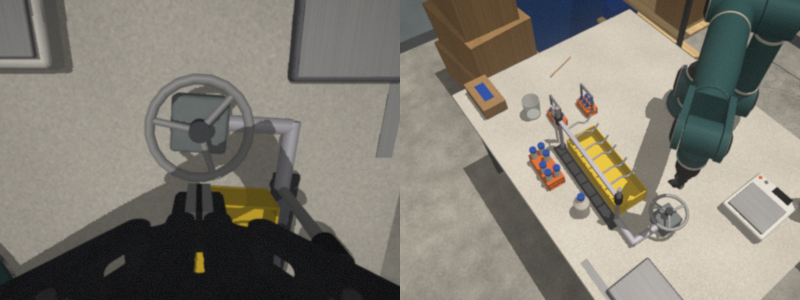

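```bash
python3 - <<'E'
from h import *
psi=np.radians(-4); R=np.array([[np.cos(psi),-np.sin(psi)],[np.sin(psi),np.cos(psi)]])
for n in ['scene','side']:
    z=np.load('/tmp/'+n+'.npz'); im,P=z['im'],z['P']; Z=P[...,2]
    hsv=cv2.cvtColor(im,cv2.COLOR_RGB2HSV); h,s,v=[hsv[...,i].astype(int) for i in range(3)]
    yel=(h>20)&(h<32)&(s>150)&(Z>0.072)&(Z<0.09)
    mr=cv2.minAreaRect(P[yel][:,:2].astype(np.float32)*1000); print(n,mr); c=np.array(mr[0])/1000
    H=(P[...,:2]-c)@R
    m=(abs(H[...,0])<.1)&(abs(H[...,1])<.19)&(Z>.13)&(Z<.32)
    for a in np.arange(-.04,.1,.01):
        k=m&(H[...,0]>a)&(H[...,0]<a+.01)
        if k.any(): print(round(a,3),np.percentile(Z[k],[5,50,95]).round(3),np.histogram(H[...,1][k],bins=38,range=(-.19,.19))[0])
    k=(P[...,1]<-.2)&(Z>.123)&(Z<.15)
    kk,l,st,cc=cv2.connectedComponentsWithStats(k.astype(np.uint8))
    for i in range(1,kk):
        if st[i,4]>15: q=P[l==i]; print('blob',cc[i].round(),st[i,4],cv2.minAreaRect(q[:,:2].astype(np.float32)*1000),np.median(q[:,2]))
E
```

```text
scene ((598.3761596679688, 45.67445373535156), (399.54443359375, 149.55332946777344), 86.21357727050781)
-0.04 [0.227 0.231 0.236] [0 0 0 3 0 0 0 0 0 3 0 0 0 0 0 1 1 0 0 0 0 3 0 0 0 0 0 0 4 0 0 0 0 1 3 0 0
 0]
-0.03 [0.219 0.228 0.235] [ 0  0  0 13  2  0  0  0  5  9  0  0  0  0  0  1 17  0  0  0  0 18  1  0
  0  0  0  0 18  2  0  0  0  8 13  0  0  0]
-0.02 [0.204 0.215 0.224] [ 0  0  0 15  2  0  0  0  6 14  0  0  0  0  0  3 14  0  0  0  0 20  0  0
  0  0  0  0 17  6  0  0  0  8 13  0  0  0]
-0.01 [0.2   0.205 0.213] [ 0  0  0 10  4  0  0  0  4  9  0  0  0  0  0  3 12  0  0  0  0 13  1  0
  0  0  0  0 10  1  0  0  0  5  9  0  0  0]
0.0 [0.201 0.207 0.211] [ 0  0  0  9  1  0  0  0  3  7  0  0  0  0  0  2  9  0  0  0  0 11  0  0
  0  0  0  0 12  1  0  0  0  3  8  0  0  0]
0.01 [0.209 0.214 0.221] [ 0  0  0  8  4  0  0  0  1 10  0  0  0  0  0  1 12  0  0  0  0 11  0  0
  0  0  0  0  9  1  0  0  0  4  8  0  0  0]
0.02 [0.215 0.221 0.227] [ 0  0  0  5  3  0  0  0  2  8  0  0  0  0  0  1 13  0  0  0  0  8  1  0
  0  0  0  0 11  0  0  0  0  3  9  0  0  0]
0.03 [0.223 0.228 0.231] [ 0  0  0  
[... 3311 characters left out ...]
 [0.207 0.22  0.224] [18 19 19 22 13 20 20 19 19 12 15 19 17 18 20 15 15 13 15 18 16 15 12 16
 16 16 14 17 14 10 11 16 15 14 10 10 15 11]
0.09 [0.219 0.221 0.224] [12 12 14 11 13 10 13  8 12 11 11  9 13  8  7 12  7 10  9  8  9  6  8  8
  9  4  7  9  4  8  8  7  7  8  5  7  5  5]
blob [384. 291.] 52 ((665.966796875, -228.42857360839844), (4.824979782104492, 24.846797943115234), 0.22565321624279022) 0.13498985966681754
blob [387. 337.] 278 ((599.9384155273438, -330.6568908691406), (104.33052825927734, 11.648359298706055), 84.80464935302734) 0.13843771677740235
blob [319. 359.] 277 ((442.9253845214844, -303.3474426269531), (102.265625, 11.520870208740234), 86.47315979003906) 0.13850601599196455
```

```bash
python3 -m handwheel '[[-0.045,-0.027,0.08,0,0,0,0],[-0.045,-0.027,0.16,0,0,0,0],[-0.045,-0.027,0.23,0,0,0,0],[-0.045,-0.027,0.28,0,0,0,0],[-0.045,-0.027,0.296,0,0,0,0],[-0.045,-0.027,0.296,0,0,0,0]]'
python3 - <<'E'
import numpy as np
for a in range(250,391,10):
    print(a,(0.056*(np.sin(np.radians(a))-np.sin(np.radians(240)))).round(4),(0.056*(np.cos(np.radians(a))-np.cos(np.radians(240)))).round(4))
E
```

```text
clock: 2.5
ee_pos: [0.5275, 0.3412, 0.1725]
ee_rot: [[0.0, 1.0, 0.0], [1.0, -0.0, 0.0], [0.0, 0.0, -1.0]]
ft_force: [0.6, 0.4, 0.8]
finger_gap: 0.0003
gripper_force: 0.0
250 -0.0041 0.0088
260 -0.0067 0.0183
270 -0.0075 0.028
280 -0.0067 0.0377
290 -0.0041 0.0472
300 -0.0 0.056
310 0.0056 0.064
320 0.0125 0.0709
330 0.0205 0.0765
340 0.0293 0.0806
350 0.0388 0.0831
360 0.0485 0.084
370 0.0582 0.0831
380 0.0677 0.0806
390 0.0765 0.0765
```

```bash
python3 -m handwheel '[[-0.0041,0.0088,0,0,0,0,0],[-0.0067,0.0183,0,0,0,0,0],[-0.0075,0.028,0,0,0,0,0],[-0.0067,0.0377,0,0,0,0,0],[-0.0041,0.0472,0,0,0,0,0],[0,0.056,0,0,0,0,0],[0.0056,0.064,0,0,0,0,0],[0.0125,0.0709,0,0,0,0,0],[0.0205,0.0765,0,0,0,0,0],[0.0293,0.0806,0,0,0,0,0],[0.0388,0.0831,0,0,0,0,0],[0.0435,0.0837,0,0,0,0,0],[0.0435,0.0837,0,0,0,0,0]]'
cat >> h.py <<'E'
def wheel(n='scene',hub=(.5499,.3784)):
    im,d,P=grab(n); Z=P[...,2]; e=P[...,:2]-np.array(hub); rr=np.hypot(e[...,0],e[...,1])
    m=(abs(Z-.117)<.01)&(rr>.03)&(rr<.055)
    a=np.degrees(np.arctan2(e[...,1],e[...,0])[m])%360
    return np.histogram(a,bins=72,range=(0,360))[0], im,P
E
python3 - <<'E'
from h import *
H,im,P=wheel(); print(H); save('w1',im[270:420,340:540].repeat(3,0).repeat(3,1))
E
```

```text
clock: 4.12
ee_pos: [0.5908, 0.3731, 0.1726]
ee_rot: [[0.0, 1.0, 0.0], [1.0, -0.0, -0.001], [-0.001, 0.0, -1.0]]
ft_force: [-0.2, -7.1, 0.5]
finger_gap: 0.0003
gripper_force: 3.3
[ 2  6 10 17 17  6  0  0  0  0  0  0  0  0  0  0  0  0  0  0  0  0  0  0
  0  0  2 18 17 13  1  0  0  0  0  0  0  0  0  0  0  0  0  0  0  0  0  0
  0  0  0  0  0  0  0  0  0  0  0  0  0  0  0  0  0  0  0  0  0  0  0  0]
```

View pics/w1.png

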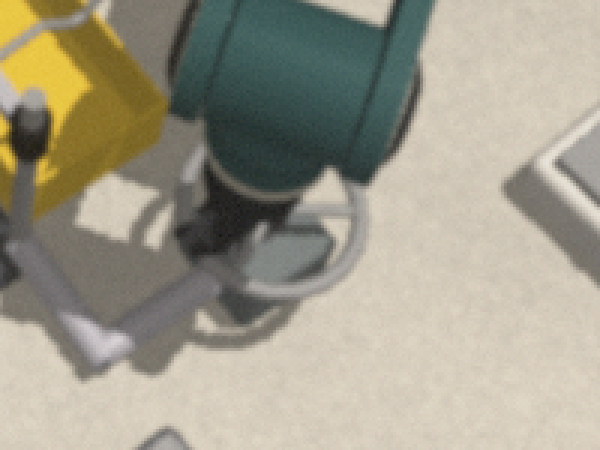

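```bash
python3 -m handwheel '[[0.0098,0,0,0,0,0,0],[0.0194,-0.0017,0,0,0,0,0],[0.0285,-0.005,0,0,0,0,0],[0.037,-0.0099,0,0,0,0,0],[0.0394,-0.0117,0,0,0,0,0],[0.0394,-0.0117,0,0,0,0,0]]'
python3 - <<'E'
from h import *
H,im,P=wheel(); print(H)
E
```

```text
clock: 4.92
ee_pos: [0.5826, 0.4026, 0.1731]
ee_rot: [[0.001, 1.0, 0.002], [1.0, -0.001, -0.001], [-0.001, 0.002, -1.0]]
ft_force: [4.8, -6.9, 2.3]
finger_gap: -0.0001
gripper_force: 3.4
[ 0  0  0  0  0  0  0  2  4  4  4  3 13 11  4  0  0  0  0  0  0  0  0  0
  0  0  0  0  0  0  0  0  0  0  0  0  0  0  0  0  0  0  0  0  0  0  0  0
  0  0  0  0  0  0  0  0  0  0  0 12 18 15  1  0  0  0  0  0  0  0  0  0]
```

```bash
python3 -m handwheel '[[0.0022,-0.0019,0,0,0,0,0],[0.0044,-0.0038,0,0,0,0,0],[0.0058,-0.0052,0,0,0,0,0],[0.0058,-0.0052,0,0,0,0,0]]'; python3 -m handwheel '[[0.0009,-0.0009,0,0,0,0,0],[0.0014,-0.0014,0,0,0,0,0],[0.0014,-0.0014,0,0,0,0,0]]' 
python3 - <<'E'
from h import *
H,im,P=wheel(); print(H)
E
```

```text
clock: 5.48
ee_pos: [0.5789, 0.4069, 0.1733]
ee_rot: [[0.001, 1.0, 0.003], [1.0, -0.001, -0.0], [-0.0, 0.003, -1.0]]
ft_force: [4.8, -6.6, 1.1]
finger_gap: -0.0001
gripper_force: 3.8
clock: 5.85
ee_pos: [0.5784, 0.4073, 0.1733]
ee_rot: [[0.001, 1.0, 0.004], [1.0, -0.001, -0.002], [-0.002, 0.004, -1.0]]
ft_force: [10.7, -12.8, 1.7]
finger_gap: 0.0003
gripper_force: 7.0
[ 0  0  0  0  0  0  0  0  0  7  4  2  1  9 10  5  2  0  0  0  0  0  0  0
  0  0  0  0  0  0  0  0  0  0  0  0  0  0  0  0  0  0  0  0  0  0  0  0
  0  0  0  0  0  0  0  0  0  0  0  1  5 11 23  5  0  0  0  0  0  0  0  0]
```

```bash
python3 -m handwheel '[[0.0012,-0.0012,0,0,0,0,0],[0.0012,-0.0012,0,0,0,0,0],[-0.006,0.006,0,0,0,0,0],[-0.006,0.006,-0.08,0,0,0,0],[-0.006,0.006,-0.16,0,0,0,0],[-0.006,0.006,-0.24,0,0,0,0],[-0.006,0.006,-0.28,0,0,0,0],[-0.08,-0.01,-0.28,0,0,0,40],[-0.16,-0.02,-0.28,0,0,0,40],[-0.24,-0.02,-0.28,0,0,0,40],[-0.32,-0.02,-0.28,0,0,0,40],[-0.4,-0.02,-0.28,0,0,0,40],[-0.45,-0.02,-0.28,0,0,0,40],[-0.45,-0.02,-0.28,0,0,0,40],[-0.45,-0.02,-0.28,0,0,0,40]]'
python3 - <<'E'
from h import *
H,im,P=wheel(); print(H)
psi=np.radians(-3.8); R=np.array([[np.cos(psi),-np.sin(psi)],[np.sin(psi),np.cos(psi)]]); c=np.array([.5966,.0436])
im,d,P=grab('wrist'); save('wr2',im)
Hh=(P[...,:2]-c)@R; Z=P[...,2]; Q=np.dstack([Hh,Z])
m=(abs(Hh[...,0])<.08)&(abs(Hh[...,1])<.19)&(Z>.2)&(Z<.3)
k,l,st,cc=cv2.connectedComponentsWithStats(m.astype(np.uint8))
for i in range(1,k):
    if st[i,4]>50:
        q=Q[l==i]; s=q[(q[:,0]>-.02)&(q[:,0]<.06)]; lo=s[s[:,2]<s[:,2].min()+.004] if len(s) else s
        print(st[i,4],cc[i].round(),'y',np.median(q[:,1]).round(4),'xmin',q[:,0].min().round(4),'zmax',np.percentile(q[:,2],99).round(4),'dip',lo.mean(0).round(4) if len(lo) else 0, 'yfit',np.polyfit(q[:,0],q[:,1],1).round(3))
E
```

```text
clock: 7.78
ee_pos: [0.5615, 0.0714, 0.3825]
ee_rot: [[0.0, 1.0, 0.001], [1.0, -0.0, 0.0], [0.0, 0.001, -1.0]]
ft_force: [0.2, 0.1, -0.2]
finger_gap: 0.0401
gripper_force: 0.0
[ 0  0  0  0  0  0  0  0  0  0  0  0  0 15 18 14  1  0  0  0  0  0  0  0
  0  0  0  0  0  0  0  0  0  0  0  0  1 16 15 11  1  0  0  0  0  0  0  0
  0  0  0  0  0  0  0  0  0  0  0  0  4 14 25  2  0  0  0  0  0  0  0  0]
4738 [486.  13.] y 0.1492 xmin -0.0305 zmax 0.2639 dip [0.0011 0.1478 0.2361] yfit [0.012 0.149]
3952 [457. 136.] y 0.0966 xmin -0.0313 zmax 0.2669 dip [0.0011 0.0966 0.2375] yfit [0.003 0.097]
3233 [434. 274.] y 0.0271 xmin -0.0313 zmax 0.2668 dip [0.0011 0.0284 0.2363] yfit [-0.     0.027]
814 [347. 360.] y -0.0259 xmin -0.0311 zmax 0.2673 dip [-0.005  -0.025   0.2358] yfit [ 0.009 -0.026]
440 [475. 472.] y -0.0965 xmin 0.0557 zmax 0.2584 dip [ 0.0581 -0.0956  0.2535] yfit [-0.08  -0.092]
```

View pics/wr2.png

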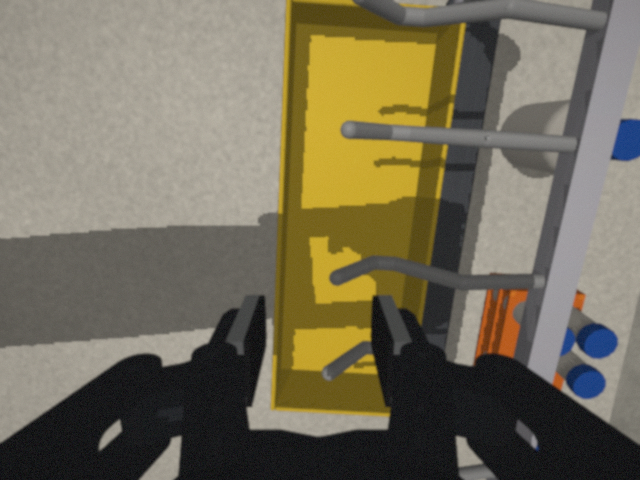

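Wheel is at the top stop: prong tops are at 0.267 and the spokes stopped at about 71° mod 120. Prong tips show at (350,130), (335,278) and (328,374). The seats match the hoist frame within 2 mm. Next I'll view the baskets.

```bash
python3 -m handwheel '[[-0.08,-0.02,0,0,0,0.01,60],[-0.16,-0.04,0,0,0,0.021,60],[-0.24,-0.06,0,0,0,0.021,60],[-0.32,-0.08,0,0,0,0.021,60],[-0.4,-0.08,0,0,0,0.021,60],[-0.44,-0.08,0,0,0,0.021,60],[-0.44,-0.08,0,0,0,0.021,60],[-0.44,-0.08,0,0,0,0.021,60],[-0.44,-0.08,0,0,0,0.021,60]]'
cat >> h.py <<'E'
def bars(n='wrist'):
    im,d,P=grab(n); Z=P[...,2]
    m=((Z>.126)&(Z<.146)&(P[...,1]<-.15)).astype(np.uint8)
    k,l,st,cc=cv2.connectedComponentsWithStats(m)
    for i in range(1,k):
        if st[i,4]>60:
            q=P[l==i]; print('bar',cc[i].round(),st[i,4],cv2.minAreaRect(q[:,:2].astype(np.float32)*1000),np.median(q[:,2]).round(4))
    return im,P
E
python3 - <<'E'
from h import *
im,P=bars(); save('wr3',im)
E
```

```text
clock: 9.0
ee_pos: [0.5016, -0.2576, 0.3821]
ee_rot: [[0.064, 0.998, 0.0], [0.998, -0.064, -0.0], [-0.0, 0.0, -1.0]]
ft_force: [0.5, -0.2, 0.8]
finger_gap: 0.0601
gripper_force: 0.0
bar [534. 100.] 334 ((667.8326416015625, -178.36593627929688), (9.152791976928711, 17.811063766479492), 3.3465802669525146) 0.1361
bar [533. 164.] 427 ((668.7534790039062, -224.72918701171875), (23.979578018188477, 3.2591090202331543), 82.22262573242188) 0.1366
bar [254. 270.] 1706 ((445.82672119140625, -299.9630432128906), (102.70317840576172, 10.580732345581055), 86.37268829345703) 0.1398
bar [446. 273.] 1332 ((604.0292358398438, -313.6772766113281), (73.43384552001953, 11.00677490234375), 85.25) 0.1397
```

View pics/wr3.png

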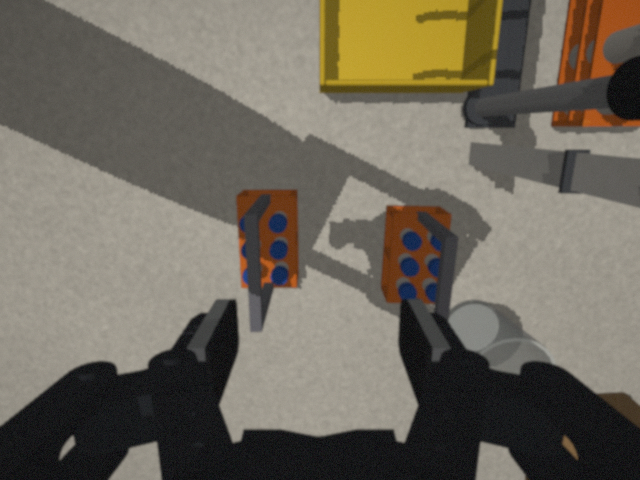

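Two baskets only: A's bar is at about (254,270) and B's at (440,265), with the beaker at (490,340) beside B. Grasping A.

```bash
python3 -m handwheel '[[-0.03,-0.035,0.04,0,0,0,60],[-0.061,-0.071,0.1,0,0,0,60],[-0.061,-0.071,0.16,0,0,0,60],[-0.061,-0.071,0.22,0,0,0,60],[-0.061,-0.071,0.259,0,0,0,60],[-0.061,-0.071,0.259,0,0,0,60],[-0.061,-0.071,0.259,0,0,0,0],[-0.061,-0.071,0.259,0,0,0,0],[-0.061,-0.071,0.259,0,0,0,0],[-0.061,-0.071,0.259,0,0,0,0],[-0.061,-0.071,0.259,0,0,0,0]]' 90
```

```text
clock: 10.42
ee_pos: [0.4454, -0.301, 0.189]
ee_rot: [[0.066, 0.998, 0.001], [0.998, -0.066, -0.001], [-0.001, 0.001, -1.0]]
ft_force: [-3.0, 2.1, 7.7]
finger_gap: 0.0078
gripper_force: 88.4
```

```bash
python3 -m handwheel '[[0,0,-0.02,0,0,0,0],[0,0,-0.06,0,0,0,0],[0,0,-0.11,0,0,0,0],[0,0,-0.16,0,0,0,0],[0,0,-0.2,0,0,0,0],[0.04,0.01,-0.2,0,0,0,0],[0.09,0.02,-0.2,0,0,0,0],[0.14,0.035,-0.2,0,0,0,0],[0.19,0.045,-0.2,0,0,0,0],[0.24,0.055,-0.2,0,0,0,0],[0.285,0.065,-0.2,0,0,0,0],[0.305,0.071,-0.2,0,0,0,0],[0.305,0.071,-0.2,0,0,0,0],[0.305,0.071,-0.2,0,0,0,0],[0.305,0.071,-0.2,0,0,0,0]]'
python3 - <<'E'
from h import *
im,d,P=grab('wrist'); save('wr4',im)
s=sensors.sense(); Z=P[...,2]
for lo in (.26,.27,.28,.29):
    m=(Z>lo)&(Z<lo+.01)&(abs(P[...,0]-s['ee_pos'][0])<.012)&(abs(P[...,1]-s['ee_pos'][1])<.08); q=P[m]
    print(lo,m.sum(), np.percentile(q,[1,50,99],axis=0).round(3).tolist() if m.sum()>5 else '')
im,d,P=grab('side'); save('sd4',im[150:350,230:480].repeat(3,0).repeat(3,1)[:600])
E
```

```text
clock: 12.3
ee_pos: [0.5132, -0.0769, 0.3377]
ee_rot: [[0.067, 0.998, -0.0], [0.998, -0.067, -0.0], [-0.0, -0.0, -1.0]]
ft_force: [0.6, -0.2, -2.9]
finger_gap: 0.0082
gripper_force: 88.2
0.26 147 [[0.504, -0.066, 0.26], [0.517, -0.025, 0.267], [0.525, -0.025, 0.27]]
0.27 491 [[0.501, -0.068, 0.27], [0.515, -0.065, 0.276], [0.525, -0.025, 0.28]]
0.28 7592 [[0.504, -0.109, 0.281], [0.514, -0.062, 0.289], [0.523, -0.025, 0.29]]
0.29 931 [[0.502, -0.087, 0.29], [0.513, -0.065, 0.294], [0.525, -0.029, 0.3]]
```

View pics/sd4.png

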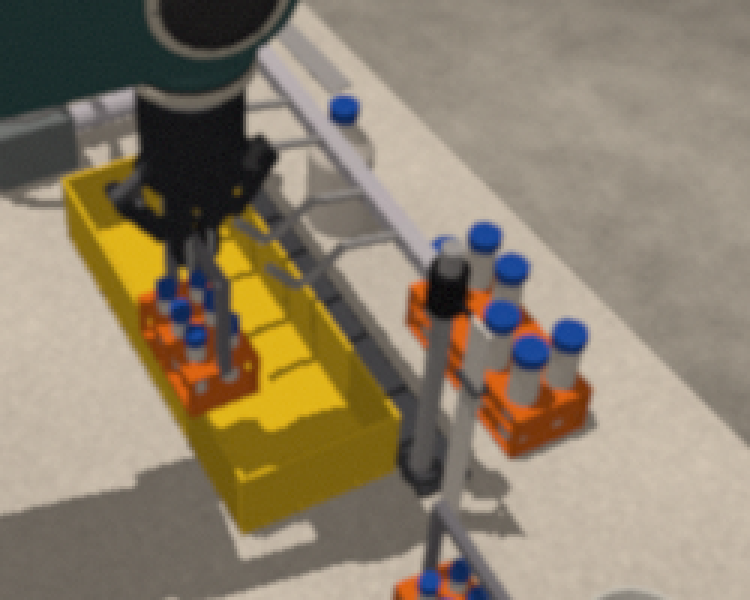

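```bash
python3 -m handwheel '[[0,0.02,0,0,0,0,0],[0,0.05,0,0,0,0,0],[0,0.08,0,0,0,0,0],[0,0.1,0,0,0,0,0],[0,0.1,0,0,0,0,0],[0,0.1,0,0,0,0,0],[0,0.1,0.02,0,0,0,0],[0,0.1,0.04,0,0,0,0],[0,0.1,0.048,0,0,0,0],[0,0.1,0.051,0,0,0,0],[0,0.1,0.051,0,0,0,0]]'
python3 - <<'E'
from h import *
im,d,P=grab('side'); save('sd5',im[150:350,230:480].repeat(3,0).repeat(3,1)[:600])
E
```

```text
clock: 13.78
ee_pos: [0.5883, -0.0811, 0.2996]
ee_rot: [[0.066, 0.998, 0.0], [0.998, -0.066, -0.0], [-0.0, 0.0, -1.0]]
ft_force: [-1.2, -0.1, -1.9]
finger_gap: 0.008
gripper_force: 88.3
```

View pics/sd5.png

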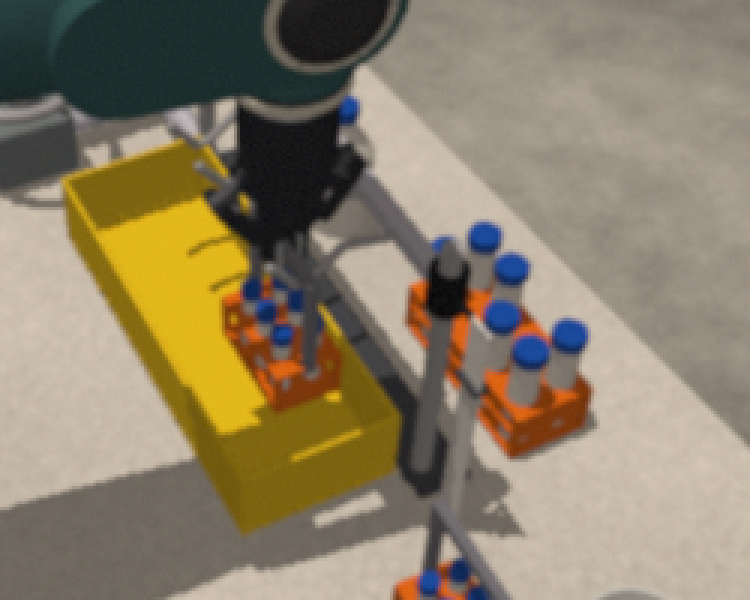

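```bash
python3 -m handwheel '[[0,0,0.0015,0,0,0,0],[0,0,0.002,0,0,0,0],[0,0,0.002,0,0,0,0],[0,0,0.002,0,0,0,14],[0,0,0.002,0,0,0,20],[0,0,0.002,0,0,0,30],[0,0,0.002,0,0,0,30],[0,0,-0.02,0,0,0,30],[0,0,-0.07,0,0,0,30],[0,0,-0.12,0,0,0,30],[0,0,-0.12,0,0,0,30],[0,0,-0.12,0,0,0,30],[0,0,-0.12,0,0,0,30]]'
python3 - <<'E'
from h import *
im,d,P=grab('side'); 
im2,d2,P=grab('wrist'); Z=P[...,2]
m=(Z>.24)&(Z<.256)&(abs(P[...,0]-.5883)<.014)&(abs(P[...,1]+.081)<.065);q=P[m]
print(m.sum(),cv2.minAreaRect(q[:,:2].astype(np.float32)*1000),np.median(q[:,2]))
cv2.imwrite('pics/c6.png',np.hstack([cv2.resize(im[150:350,230:480,::-1],(400,320)),cv2.resize(im2[:,:,::-1],(400,320))]))
bars('side')
E
```

```text
clock: 15.45
ee_pos: [0.5881, -0.081, 0.3885]
ee_rot: [[0.066, 0.998, -0.001], [0.998, -0.066, 0.0], [0.0, -0.001, -1.0]]
ft_force: [0.0, 1.1, 1.0]
finger_gap: 0.0301
gripper_force: 0.0
4124 ((588.2769165039062, -80.37958526611328), (27.945472717285156, 102.69499206542969), 0.00556230079382658) 0.24886813744073474
bar [387. 336.] 269 ((599.9564208984375, -330.4179382324219), (104.1854248046875, 12.712218284606934), 84.55885314941406) 0.1386
```

View pics/c6.png

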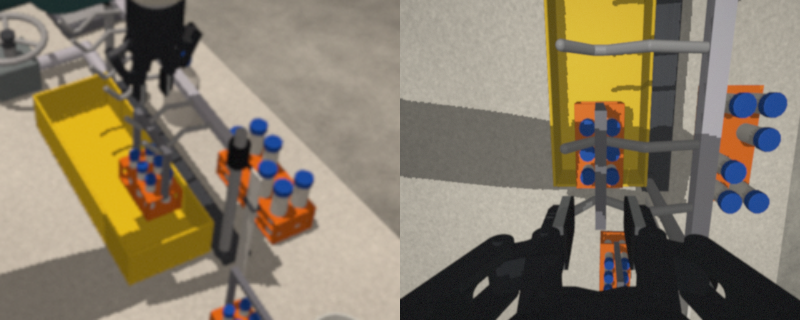

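```bash
python3 -m handwheel '[[-0.06,0.01,0,0,0,0,60],[-0.12,0.02,0,0,0,0,60],[-0.18,0.03,0,0,0,0,60],[-0.237,0.036,0,0,0,0,60],[-0.237,0.036,0,0,0,0,60],[-0.237,0.036,0,0,0,0,60],[-0.237,0.036,0,0,0,0,60]]'
python3 - <<'E'
from h import *
bars()
E
```

```text
clock: 16.48
ee_pos: [0.6035, -0.2592, 0.3896]
ee_rot: [[0.065, 0.998, 0.0], [0.998, -0.065, 0.0], [0.0, 0.0, -1.0]]
ft_force: [-0.5, 0.2, 0.3]
finger_gap: 0.0601
gripper_force: 0.0
bar [393. 108.] 104 ((667.6353759765625, -178.8972625732422), (7.0891194343566895, 17.39649200439453), 7.9176554679870605) 0.1362
bar [398. 168.] 158 ((668.7579345703125, -224.6600341796875), (24.11181640625, 2.9576175212860107), 79.79999542236328) 0.1367
bar [323. 292.] 1361 ((603.0590209960938, -328.2244873046875), (102.52940368652344, 10.012367248535156), 84.98548889160156) 0.1399
```

```bash
python3 -m handwheel '[[-0.05,0.003,0.04,0,0,0.007,50],[-0.092,0.0055,0.1,0,0,0.007,50],[-0.092,0.0055,0.16,0,0,0.007,50],[-0.092,0.0055,0.22,0,0,0.007,50],[-0.092,0.0055,0.267,0,0,0.007,50],[-0.092,0.0055,0.267,0,0,0.007,50],[-0.092,0.0055,0.267,0,0,0.007,0],[-0.092,0.0055,0.267,0,0,0.007,0],[-0.092,0.0055,0.267,0,0,0.007,0],[-0.092,0.0055,0.267,0,0,0.007,0],[-0.092,0.0055,0.267,0,0,0.007,0]]' 90
```

```text
clock: 17.9
ee_pos: [0.6034, -0.3295, 0.1915]
ee_rot: [[0.088, 0.996, 0.002], [0.996, -0.088, -0.001], [-0.001, 0.002, -1.0]]
ft_force: [-1.7, 1.0, 7.6]
finger_gap: 0.0078
gripper_force: 88.4
```

```bash
python3 -m handwheel '[[0,0,-0.02,0,0,0,0],[0,0,-0.06,0,0,0,0],[0,0,-0.11,0,0,0,0],[0,0,-0.16,0,0,0,0],[0,0,-0.202,0,0,0,0],[0.02,-0.04,-0.202,0,0,0,0],[0.04,-0.09,-0.202,0,0,-0.003,0],[0.07,-0.145,-0.202,0,0,-0.007,0],[0.092,-0.191,-0.202,0,0,-0.007,0],[0.15,-0.192,-0.202,0,0,-0.007,0],[0.21,-0.193,-0.202,0,0,-0.007,0],[0.27,-0.195,-0.202,0,0,-0.007,0],[0.33,-0.196,-0.202,0,0,-0.007,0],[0.39,-0.197,-0.202,0,0,-0.007,0],[0.45,-0.199,-0.202,0,0,-0.007,0],[0.51,-0.2,-0.202,0,0,-0.007,0],[0.57,-0.201,-0.202,0,0,-0.007,0],[0.62,-0.202,-0.202,0,0,-0.007,0],[0.658,-0.203,-0.202,0,0,-0.007,0],[0.658,-0.203,-0.202,0,0,-0.007,0]]'
python3 -m handwheel '[[0,0,0,0,0,0,0],[0,0,0,0,0,0,0]]'
cat >> h.py <<'E'
def inhand():
    im,d,P=grab('wrist'); s=sensors.sense(); Z=P[...,2]; e=P-s['ee_pos']
    R=np.array(s['ee_rot']); q=e@R
    m=(abs(q[...,1])<.007)&(abs(q[...,0])<.11)&(q[...,2]>.035)&(q[...,2]<.085)
    w=q[m]; print('hand',m.sum(),'x pct',np.percentile(w[:,0],[1,50,99]).round(4))
    o=w[abs(w[:,0])>.013]; b=np.histogram(o[:,0],bins=11,range=(-.055,.055)); 
    for i in range(11):
        k=o[(o[:,0]>b[1][i])&(o[:,0]<b[1][i+1])]
        if len(k)>10: print(b[1][i].round(3),len(k),'z',np.median(k[:,2]).round(4))
E
python3 - <<'E'
from h import *
inhand()
E
```

```text
clock: 20.4
ee_pos: [0.4945, 0.1771, 0.3417]
ee_rot: [[0.064, 0.998, 0.001], [0.998, -0.064, 0.0], [0.0, 0.001, -1.0]]
ft_force: [-1.0, -0.8, -1.2]
finger_gap: 0.008
gripper_force: 88.3
clock: 20.65
ee_pos: [0.4947, 0.175, 0.3411]
ee_rot: [[0.067, 0.998, 0.001], [0.998, -0.067, 0.0], [0.0, 0.001, -1.0]]
ft_force: [-0.3, 0.0, -1.0]
finger_gap: 0.0082
gripper_force: 88.3
hand 8758 x pct [-0.0342  0.0122  0.0518]
-0.045 44 z 0.0516
-0.035 660 z 0.0512
-0.025 633 z 0.0512
-0.015 115 z 0.0512
0.005 180 z 0.0512
0.015 902 z 0.0511
0.025 958 z 0.0511
0.035 1005 z 0.051
0.045 1142 z 0.0515
```

```bash
python3 -m handwheel '[[0,0.03,0,0,0,0,0],[0,0.07,0,0,0,0,0],[0,0.11,0,0,0,0,0],[0,0.135,0,0,0,0,0],[0.0005,0.147,0,0,0,0,0],[0.0005,0.147,0,0,0,0,0],[0.0005,0.147,0,0,0,0,0],[0.0005,0.147,0.02,0,0,0,0],[0.0005,0.147,0.04,0,0,0,0],[0.0005,0.147,0.051,0,0,0,0],[0.0005,0.147,0.055,0,0,0,0],[0.0005,0.147,0.055,0,0,0,0]]'
python3 - <<'E'
from h import *
inhand()
im,d,P=grab('scene'); save('s7',im[150:400,200:470].repeat(2,0).repeat(2,1))
E
```

```text
clock: 22.2
ee_pos: [0.6049, 0.1687, 0.3001]
ee_rot: [[0.066, 0.998, 0.002], [0.998, -0.066, 0.0], [0.0, 0.002, -1.0]]
ft_force: [1.3, -0.6, 4.7]
finger_gap: 0.008
gripper_force: 89.1
hand 9079 x pct [-0.0341  0.0122  0.0518]
-0.045 45 z 0.0515
-0.035 704 z 0.0513
-0.025 638 z 0.0512
-0.015 122 z 0.0512
0.005 172 z 0.0512
0.015 964 z 0.0513
0.025 1122 z 0.0514
0.035 1000 z 0.0512
0.045 1147 z 0.0517
```

View pics/s7.png

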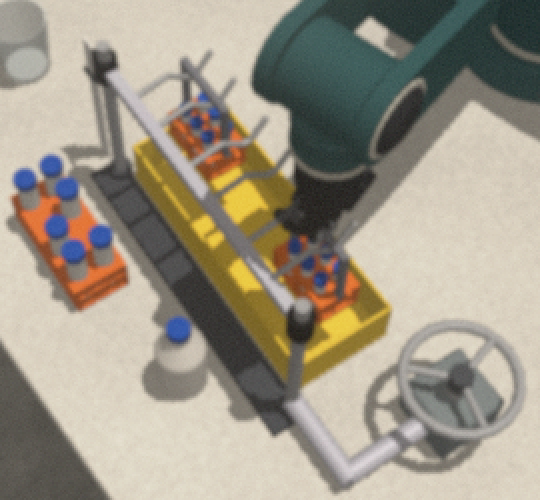

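Basket B is in the left hook and resting on the seats, with an upward force showing at the wrist. Releasing.

```bash
python3 -m handwheel '[[0,0,0,0,0,0,14],[0,0,0,0,0,0,20],[0,0,0,0,0,0,30],[0,0,0,0,0,0,30],[0,0,-0.02,0,0,0,30],[0,0,-0.07,0,0,0,30],[0,0,-0.12,0,0,0,30],[0,0,-0.12,0,0,0,30],[-0.07,-0.01,-0.12,0,0,0,30],[-0.12,-0.01,-0.12,0,0,0,30],[-0.12,-0.01,-0.12,0,0,0,30],[-0.12,-0.01,-0.12,0,0,0,30]]'
cat >> h.py <<'E'
def hung(n,c=(.5966,.0436)):
    im,d,P=grab(n); psi=np.radians(-3.8); R=np.array([[np.cos(psi),-np.sin(psi)],[np.sin(psi),np.cos(psi)]])
    H=(P[...,:2]-np.array(c))@R; Z=P[...,2]
    hsv=cv2.cvtColor(im,cv2.COLOR_RGB2HSV); o=(hsv[...,0]<13)&(hsv[...,1]>170)&(abs(H[...,0])<.08)&(abs(H[...,1])<.2)
    for yc in (-.125,0,.125):
        b=(abs(H[...,0])<.012)&(abs(H[...,1]-yc)<.022)&(Z>.16)&(Z<.3); k=o&(abs(H[...,1]-yc)<.06)
        print(n,yc,'bar n',b.sum(),'z',np.percentile(Z[b],[10,50,90]).round(4) if b.any() else '','x',np.median(H[b][:,0]).round(4) if b.any() else '','orange',k.sum(),[np.percentile(H[k],[2,98],axis=0).round(3).tolist(),np.percentile(Z[k],[2,98]).round(3)] if k.any() else '')
    return im,P
E
python3 - <<'E'
from h import *
hung('wrist'); hung('scene',(.598,.0452)); hung('side',(.594,.0397))
H,im,P=wheel(); print(H)
E
```

```text
clock: 23.8
ee_pos: [0.5913, 0.0797, 0.3893]
ee_rot: [[0.066, 0.998, -0.0], [0.998, -0.066, 0.0], [0.0, -0.0, -1.0]]
ft_force: [1.3, 0.8, -0.5]
finger_gap: 0.0299
gripper_force: 0.0
wrist -0.125 bar n 380 z [0.1677 0.1806 0.1823] x -0.0076 orange 1730 [[[-0.028, -0.155], [0.029, -0.073]], array([0.113, 0.155])]
wrist 0 bar n 1 z [0.24 0.24 0.24] x 0.0108 orange 77 [[[-0.012, 0.046], [0.044, 0.049]], array([0.363, 0.391])]
wrist 0.125 bar n 2574 z [0.1819 0.2487 0.2498] x -0.0 orange 2974 [[[-0.028, 0.078], [0.029, 0.174]], array([0.152, 0.155])]
scene -0.125 bar n 131 z [0.1714 0.2443 0.2504] x 0.0007 orange 235 [[[-0.03, -0.17], [0.028, -0.074]], array([0.11 , 0.157])]
scene 0 bar n 2 z [0.2342 0.2349 0.2355] x -0.0083 orange 1 [[[-0.07, 0.01], [-0.07, 0.01]], array([0.008, 0.008])]
scene 0.125 bar n 146 z [0.1759 0.245  0.2502] x 0.0005 orange 352 [[[-0.029, 0.08], [0.029, 0.176]], array([0.11 , 0.158])]
side -0.125 bar n 146 z [0.1723 0.2436 0.249 ] x 0.0003 orange 487 [[[-0.03, -0.173], [0.027, -0.079]], array([0.111, 0.162])]
side 0 bar n 5 z [0.238  0.2405 0.243 ] x 0.0065 orange 0 
side 0.125 bar n 86 z [0.1723 0.2392 0.2487] x -0.0024 orange 342 [[[-0.03, 0.077], [0.027, 0.174]], array([0.111, 0.156])]
[ 0  0  0  0  0  0  0  0  0  0  0  0  2 15 16 11  2  0  0  0  0  0  0  0
  0  0  0  0  0  0  0  0  0  0  0  0  0 19 12  8  1  0  0  0  0  0  0  0
  0  0  0  0  0  0  0  0  0  0  0  1  5 15 22  2  0  0  0  0  0  0  0  0]
```

```bash
python3 -m handwheel '[[0.06,-0.02,0,0,0,0,0],[0.12,-0.04,0,0,0,-0.01,0],[0.18,-0.06,0,0,0,-0.021,0],[0.24,-0.08,0,0,0,-0.021,0],[0.3,-0.1,0,0,0,-0.021,0],[0.342,-0.109,0,0,0,-0.021,0],[0.342,-0.109,0,0,0,-0.021,0],[0.342,-0.109,0.06,0,0,-0.021,0],[0.342,-0.109,0.12,0,0,-0.021,0],[0.342,-0.109,0.18,0,0,-0.021,0],[0.342,-0.109,0.24,0,0,-0.021,0],[0.342,-0.109,0.28,0,0,-0.021,0],[0.342,-0.109,0.289,0,0,-0.021,0],[0.342,-0.109,0.289,0,0,-0.021,0]]'
python3 - <<'E'
import numpy as np
s=lambda a0,a:(0.056*np.array([np.sin(np.radians(a))-np.sin(np.radians(a0)),np.cos(np.radians(a))-np.cos(np.radians(a0))])).round(4).tolist()
for a0,a1 in ((239,89),(89,-31)):
    print(a0,[s(a0,a)for a in range(a0-10,a1-1,-10)])
E
```

```text
clock: 25.75
ee_pos: [0.5269, 0.3407, 0.1735]
ee_rot: [[0.0, 1.0, 0.0], [1.0, -0.0, 0.0], [0.0, 0.0, -1.0]]
ft_force: [0.0, 0.2, 1.3]
finger_gap: -0.0
gripper_force: 0.0
239 [[0.0057, -0.0079], [0.0128, -0.0147], [0.0209, -0.0201], [0.0298, -0.0241], [0.0392, -0.0265], [0.049, -0.0271], [0.0587, -0.0261], [0.0681, -0.0234], [0.0768, -0.0192], [0.0847, -0.0134], [0.0915, -0.0064], [0.097, 0.0017], [0.101, 0.0106], [0.1033, 0.0201], [0.104, 0.0298]]
89 [[-0.001, 0.0097], [-0.0037, 0.0191], [-0.008, 0.0279], [-0.0137, 0.0358], [-0.0207, 0.0425], [-0.0288, 0.048], [-0.0378, 0.052], [-0.0472, 0.0543], [-0.057, 0.055], [-0.0667, 0.054], [-0.0761, 0.0513], [-0.0848, 0.047]]
```

```bash
python3 -m handwheel '[[0.0057,-0.0079,0,0,0,0,0],[0.0128,-0.0147,0,0,0,0,0],[0.0209,-0.0201,0,0,0,0,0],[0.0298,-0.0241,0,0,0,0,0],[0.0392,-0.0265,0,0,0,0,0],[0.049,-0.0271,0,0,0,0,0],[0.0587,-0.0261,0,0,0,0,0],[0.0681,-0.0234,0,0,0,0,0],[0.0768,-0.0192,0,0,0,0,0],[0.0847,-0.0134,0,0,0,0,0],[0.0915,-0.0064,0,0,0,0,0],[0.097,0.0017,0,0,0,0,0],[0.101,0.0106,0,0,0,0,0],[0.1033,0.0201,0,0,0,0,0],[0.104,0.0298,0,0,0,0,0]]'
python3 - <<'E'
from h import *
H,im,P=wheel(); print(H)
E
python3 -m handwheel '[[-0.001,0.0097,0,0,0,0,0],[-0.0037,0.0191,0,0,0,0,0],[-0.008,0.0279,0,0,0,0,0],[-0.0137,0.0358,0,0,0,0,0],[-0.0207,0.0425,0,0,0,0,0],[-0.0288,0.048,0,0,0,0,0],[-0.0378,0.052,0,0,0,0,0],[-0.0472,0.0543,0,0,0,0,0],[-0.057,0.055,0,0,0,0,0],[-0.0667,0.054,0,0,0,0,0],[-0.0761,0.0513,0,0,0,0,0],[-0.0761,0.0513,0,0,0,0,0]]'
cat >> h.py <<'E'
def spk(n='scene',hub=(.5499,.3784)):
    im,d,P=grab(n); Z=P[...,2]; e=P[...,:2]-np.array(hub); rr=np.hypot(e[...,0],e[...,1])
    m=(abs(Z-.117)<.01)&(rr>.03)&(rr<.055)
    a=np.degrees(np.arctan2(e[...,1],e[...,0])[m])%360
    H=np.histogram(a,bins=72,range=(0,360))[0]; print(H)
    for p in np.where((H>8)&(H>=np.roll(H,1))&(H>=np.roll(H,-1)))[0]:
        dd=(a-(p*5+2.5)+180)%360-180; k=abs(dd)<12; print('spoke',(p*5+2.5+dd[k].mean()).round(1))
E
python3 - <<'E'
from h import *
spk(); hung('scene',(.598,.0452)); hung('side',(.594,.0397))
E
```

```text
clock: 27.62
ee_pos: [0.5481, 0.4193, 0.1725]
ee_rot: [[-0.001, 1.0, -0.002], [1.0, 0.001, -0.001], [-0.001, -0.002, -1.0]]
ft_force: [-6.0, -0.8, -0.4]
finger_gap: -0.0
gripper_force: 2.9
[ 0  0  0  0  0  0  0  0  0  0  0  0  2  2  0  1  2  7  1  3  0  0  0  0
  0  0  0  0  0  0  0  0  0  0  0  0  0  0  0  0  0  0  0  0  0  0  0  0
  0  0  0  0  0  0  0  0  0  0  1 10 20 14  0  0  0  0  0  0  0  0  0  0]
clock: 29.18
ee_pos: [0.5874, 0.3622, 0.1736]
ee_rot: [[-0.0, 1.0, 0.002], [1.0, 0.0, 0.001], [0.001, 0.002, -1.0]]
ft_force: [1.2, 2.5, 1.0]
finger_gap: -0.0001
gripper_force: 1.4
[ 0  0  0  0  0  0  0  0  0  0  0  0  0  0 19 16  9  1  0  0  0  0  0  0
  0  0  0  0  0  0  0  0  0  0  0  0  0  1  0  0  0  0  0  0  0  0  0  0
  0  0  0  0  0  0  0  0  0  0  0  0  0  0  0  0  0  0  0  0  0  0 15  5]
spoke 76.3
spoke 353.9
scene -0.125 bar n 74 z [0.1882 0.1942 0.1972] x 0.0004 orange 195 [[[-0.029, -0.167], [0.028, -0.073]], array([0.055, 0.105])]
scene 0 bar n 1 z [0.1939 0.1939 0.1939] x -0.0091 orange 0 
scene 0.125 bar n 89 z [0.1895 0.1948 0.198 ] x 0.0001 orange 273 [[[-0.03, 0.081], [0.026, 0.176]], array([0.057, 0.105])]
side -0.125 bar n 84 z [0.1876 0.1939 0.1958] x -0.001 orange 466 [[[-0.03, -0.174], [0.025, -0.079]], array([0.058, 0.103])]
side 0 bar n 4 z [0.1835 0.1859 0.1884] x -0.001 orange 1 [[[0.022, 0.0], [0.022, 0.0]], array([0.006, 0.006])]
side 0.125 bar n 59 z [0.188  0.1938 0.1965] x -0.0019 orange 310 [[[-0.029, 0.077], [0.027, 0.171]], array([0.057, 0.104])]
```

```bash
python3 -m handwheel '[[-0.0079,-0.0038,0,0,0,0,0],[-0.0159,-0.0094,0,0,0,0,0],[-0.0215,-0.0148,0,0,0,0,0],[-0.0215,-0.0148,0,0,0,0,0],[-0.0215,-0.0148,0,0,0,0,0]]'
python3 - <<'E'
from h import *
spk(); hung('scene',(.598,.0452)); hung('side',(.594,.0397))
E
```

```text
clock: 29.95
ee_pos: [0.5764, 0.3456, 0.1726]
ee_rot: [[-0.0, 1.0, -0.0], [1.0, 0.0, -0.0], [-0.0, -0.0, -1.0]]
ft_force: [1.2, 0.8, 2.7]
finger_gap: 0.0003
gripper_force: 0.9
[ 0  0  0  0  0  0  0  3 17 17  2  1  0  0  0  0  0  0  0  0  0  0  0  0
  0  0  0  0  0  0  0  1 17 15  7  2  0  0  0  0  0  0  0  0  0  0  0  0
  0  0  0  0  0  0  0  0  0  0  0  0  0  0  0  0  6 12  0  0  0  0  0  0]
spoke 44.8
spoke 45.1
spoke 165.8
spoke 325.8
scene -0.125 bar n 73 z [0.1818 0.1867 0.1901] x 0.0003 orange 211 [[[-0.03, -0.168], [0.028, -0.073]], array([0.049, 0.098])]
scene 0 bar n 1 z [0.1763 0.1763 0.1763] x -0.002 orange 0 
scene 0.125 bar n 93 z [0.182  0.1871 0.1908] x 0.0006 orange 251 [[[-0.028, 0.081], [0.028, 0.176]], array([0.05 , 0.098])]
side -0.125 bar n 83 z [0.1806 0.1874 0.1896] x -0.0014 orange 469 [[[-0.03, -0.173], [0.026, -0.08]], array([0.051, 0.097])]
side 0 bar n 5 z [0.1786 0.1815 0.1819] x 0.0001 orange 0 
side 0.125 bar n 57 z [0.1804 0.187  0.1909] x -0.0017 orange 310 [[[-0.03, 0.077], [0.026, 0.172]], array([0.05 , 0.098])]
```

```bash
python3 -m handwheel '[[-0.001,-0.0011,0,0,0,0,0],[-0.0019,-0.0022,0,0,0,0,0],[-0.0019,-0.0022,0,0,0,0,0],[-0.0019,-0.0022,0,0,0,0,0],[0.004,0.004,0,0,0,0,0],[0.004,0.004,-0.06,0,0,0,0],[0.004,0.004,-0.12,0,0,0,0],[0.004,0.004,-0.18,0,0,0,0],[0.004,0.004,-0.24,0,0,0,0],[0.05,-0.02,-0.29,0,0,0,0],[0.05,-0.02,-0.29,0,0,0,0],[0.05,-0.02,-0.29,0,0,0,0],[0.05,-0.02,-0.29,0,0,0,0]]'
python3 - <<'E'
from h import *
spk(); spk('wrist',(.5486,.377)); hung('scene',(.598,.0452))
E
```

```text
clock: 31.72
ee_pos: [0.5616, 0.3826, 0.3885]
ee_rot: [[0.001, 1.0, -0.002], [1.0, -0.001, -0.001], [-0.001, -0.002, -1.0]]
ft_force: [-0.7, 1.2, -0.3]
finger_gap: -0.0003
gripper_force: 0.0
[ 0  0  0  0  0  0  0 13 14 13  4  0  0  0  0  0  0  0  0  0  0  0  0  0
  0  0  0  0  0  0  0  7 18 11  5  0  0  0  0  0  0  0  0  0  0  0  0  0
  0  0  0  0  0  1  3 11 18 10  1  0  0  0  0  0  0  0  0  0  0  0  0  0]
spoke 43.3
spoke 164.0
spoke 281.9
[  0   0   0   0   0   0   7  92 134 122   3   0   0   0   0   0   0   0
   0   0   0   0   0   0   0   0   0   0   0   0   0 100 137  97  14   0
   0   0   0   0   0   0   0   0   0   0   0   0   0   0   0   0   0   0
   2  74 110 105   7   0   0   0   0   0   0   0   0   0   0   0   0   0]
spoke 42.8
spoke 162.9
spoke 283.2
scene -0.125 bar n 72 z [0.1819 0.1871 0.1907] x 0.0008 orange 211 [[[-0.03, -0.166], [0.028, -0.074]], array([0.048, 0.097])]
scene 0 bar n 0 z  x  orange 0 
scene 0.125 bar n 89 z [0.1811 0.1865 0.19  ] x 0.0003 orange 243 [[[-0.027, 0.081], [0.029, 0.177]], array([0.048, 0.097])]
```

```bash
python3 - <<'E'
from h import *
im,d,P=grab('side'); save('fin',cv2.resize(im[150:390,220:480],(650,600),interpolation=cv2.INTER_CUBIC))
E
```

```text
(no output)
```

View pics/fin.png

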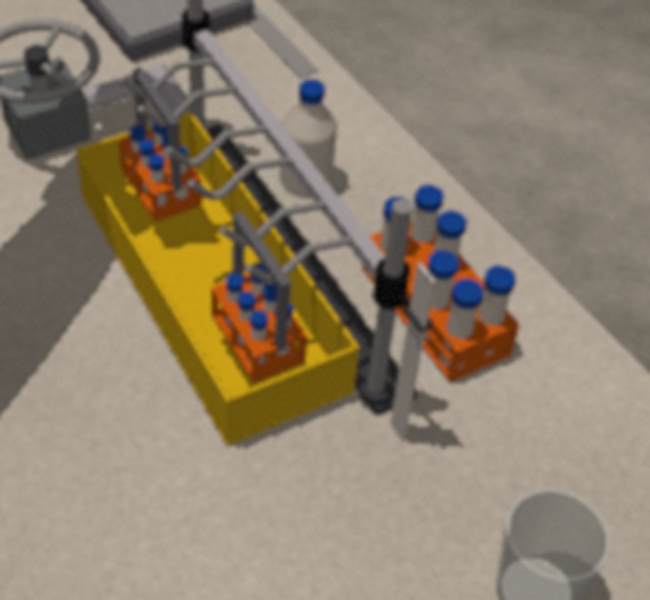

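Both baskets hang level in the tub, at (160,170) and (258,310). The pointer meets the dark mark on the scale plate at (415,320), and the rack, bottle and beaker are undisturbed. Handing in.

```bash
python3 -c "from plant import hand_in; print(hand_in())"
```

```text
the job is handed in; nothing more can be done
None
```

I wound the beam to its top stop, hung both baskets present on the outer twin hooks, lowered the beam to the raised mark (about 0.2 mm off by wheel angle) and handed the job in after about 32 s; no verdict was returned.

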